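# Refit the missing push rivet on the tube mixer's hood

## Task

One end of the tube mixer's white hood has lost its push rivet. Take the fresh blue rivet with the raised white pin from the grey stand and seat it in the off-centre hole of the empty grey boss, collar fully down, with its pin still up; only then push the pin down flush to lock it, pressing gently so that the hood does not crack, let go and leave everything else where it is.

Things in the scene. Friction and masses are not known exactly. Their poses are not given: they have to be found in the camera images.
- mixer: Tube roller mixer, fixed; dark base 190 (x) x 230 (y) x 30 mm, origin under its centre. On its -x half a white hood 78 x 210 mm, top 54 mm above the origin, with two light grey square bosses 40 x 40 mm, tops 56 mm high, at (-45, +70) mm with a fitted rivet and at (-45, -70) mm with the empty hole. On its +x half two black rollers along y (tops 62 mm high, nearer axis x +28 mm), end blocks 66 mm high.
- boss_centre (a point): Centre of the top face of the empty boss, at (-45, -70, 56) mm in the mixer frame; axes as the mixer's. The boss's hole is off-centre: its axis lies 6 mm from this point, in a direction that differs each time and is not in any reading; see it (dark hole in light grey) or feel for it. Hole: 15 mm wide, 1 mm chamfer, vertical, 26 mm deep. The boss is stiff and does not turn while working.
- stand: Grey rivet stand 60 (x) x 150 (y) x 24 mm high, fixed, origin at the centre of its underside. Two loose 17 mm holes at (0, +40) and (0, -40) mm, 19 mm deep; one holds the fresh blue rivet, the other the spent grey rivet.
- rivet_grip (a point): Fresh push rivet, loose, upright in the stand, about 35 g. This point is the centre of its blue round hub (18 mm wide, 15 mm tall, the place to grip); z up along its axis. The hub's top is 7.5 mm above this point, the white pin stands up to 8 mm higher. The collar (26 mm wide, 3 mm thick) begins 7.5 mm below this point: keep the fingers above it.
- rivet_seat (a point): Centre of the underside of the fresh rivet's collar, 10.5 mm below the hub's centre; z up along the axis. Below it hangs the shank, 13 mm wide and 16 mm long, tapering over its last 2.5 mm to 10.4 mm at the nose. Seated when this point lies on the boss's top face.
- pin_top (a point): Centre of the top of the fresh rivet's white pin, 11 mm wide.
- pin (a joint): How far the fresh rivet's pin has been pushed into the hub (m): 0 up, standing 8 mm proud of the hub, 0.008 flush with the hub's top, where it stops. It has stiff sliding friction (about 9 N, no spring) and stays where it is left.
- spent: Spent grey rivet of the same size with its pin flush, standing in the stand's other hole; origin at the centre of its collar's underside. Leave it there.
- tube_rack: White rack of capped sample tubes, 98 x 164 x 77 mm, origin under its centre. Leave alone.
- small_rack: Small white tube rack, 76 x 98 x 77 mm, origin under its centre. Leave alone.
- wash_bottle: White bottle, 64 mm wide, 170 mm tall, origin under its centre. Leave alone.
- dish: White dish, 90 mm wide, 30 mm tall, origin under its centre. Leave alone.
- pry_fork: Clip prying fork with a green handle, 180 mm long, lying flat. Not needed. Leave alone.

How it is judged:
On the way, in this order (a step that is already met when the one before it is completed fails the run):
1. the fresh rivet is seated in the hole of the empty boss, collar fully down, pin still up (horizontal distance between rivet_seat and boss_centre below 0.01 m and z of rivet_seat in the frame of mixer below 0.0577 m and angle between rivet_seat's own z axis and vertical below 0.1 rad and value of joint pin below 0.003 m), for 0.2 s.
2. the pin is pushed flush while the rivet stays seated (horizontal distance between rivet_seat and boss_centre below 0.01 m and z of rivet_seat in the frame of mixer below 0.0577 m and angle between rivet_seat's own z axis and vertical below 0.1 rad and value of joint pin above 0.0065 m), for 0.1 s.
At the end, for the whole second after the job is handed in: The fresh rivet stands in the hole of the empty boss, within 10 mm of the boss's centre, collar underside within 1.7 mm of the boss's top face, tilted less than 0.1 rad; its pin is pushed in at least 6.5 mm of 8 mm; it is at rest and released, and everything else is where it was (all of step 2 and linear speed of rivet below 0.02 m/s and contact force between rivet and the fingers below 0.1 N); the robot touches nothing.
It fails at once if the hood is pushed with more than 40 N through the rivet (it cracks) (contact force between rivet and mixer above 40 N).
It fails at once if the hood or mixer is pushed with more than 40 N by the robot (contact force between the arm and mixer above 40 N).
It fails at once if the pin is pushed in more than 3 mm before the rivet is seated (value of joint pin above 0.003 m and not (horizontal distance between rivet_seat and boss_centre below 0.01 m and z of rivet_seat in the frame of mixer below 0.059 m)).
It fails at once if another thing (tube racks, bottle, dish, prying fork, spent rivet) is moved more than 20 mm (distance of any of tube_rack, small_rack, wash_bottle, dish, pry_fork, spent from where it was at the start of the episode above 0.02 m).
It also fails if it takes over 72 s, if anything falls off the work surface, if the arm or the gripper's body presses on something with over 40 N, if the wrist force passes 120 N, or if a joint passes its speed limit or range.

## Robot

A 6-joint arm with a two-finger parallel gripper is mounted at the origin on the work surface. World frame = base frame: x ahead of the robot, y to its left, z up, the work surface at z = 0. Lengths are in m, angles in rad, forces in N, time in s.
With the tool pointing down it reaches from about 0.275 to 0.975 m from the base axis. Payload 8.4 kg.
Tool frame: the origin (TCP) lies between the finger pads; the fingertips stand 19 mm ahead of it and the grasp point (between the pads) is the TCP; z points along the fingers, x is the direction in which the jaws open and shut, and the axes are right-handed (so a half turn about z gives the same grasp; the last joint's range is limited). The gripper opens to 92 mm and grips with 3 to 60 N. Pads are 20 mm wide; open, the fingers measure 128 mm over their backs; the gripper's body (75 mm by 189 mm) begins 69 mm behind the grasp point.
Start: joints at [1.121, 0.353, 1.633, -0, 1.155, -0.002], TCP at [0.271, 0.563, 0.234] pointing down, gripper open.
Joint ranges: [-2.63, 2.63], [-0.92, 2.1], [0.06, 2.66], [-1.3, 4.44], [0, 2.69], [-3.02, 3.02]. Speed limits (rad/s): [2.22, 2.22, 2.79, 3.14, 3.14, 3.14].

## Interface

Orientations are given as a unit quaternion [w, x, y, z].
In Python, from cell import bot gives the robot as it stands.
- The arm moves only by the tool arm_command, never from a script. Its argument "rows" is one flat list of numbers, 5 for each row, row after row: the closure in counts, from 0 (fully open) to 255 (shut), then the shift along the tool's x, y, z in cm, then the turn about the tool's z in degrees. In form: [claw, dx, dy, dz, spin, claw, dx, dy, dz, spin, ...]. A call has 1 to 12 rows; each row shifts and turns the pose as measured when the row begins, along the tool's axes as they then stand; what a row does not reach is not made up. A row lasts 1/10 s, in which the tool goes at most 50 mm and 8.59 degrees, less where a joint would pass 70% of its speed; a pose out of reach is approached as far as the arm can. A call with a gripper value outside its range is refused whole. The fingers move at their own pace and stop on an object; the grip force is fixed at half the most. Time passes only in rows, so rows that do not move let the fingers close. It gives the time, the measured TCP pose, the force and the opening at its end, in the units of the state.
- bot.get_state(): the state, without advancing time (a new reading comes with each control period).
- bot.read_camera(name): name is "scene" or "side" or "wrist"; returns a dict with "pixels" (480x640x3 uint8, red, green, blue), "range_z" (480x640 float32, m along the optical axis (not along the pixel's ray), 0 where there is no reading), "K" (3x3 intrinsics, pixels), "R" (3x3) and "t" (3): a world point X has camera coordinates R X + t; the wrist camera has in their place "mount" (4x4, takes a point from camera to tool coordinates, whose origin is the TCP and whose axes are the tool frame's). Camera axes: x right, y down, z forward; pixel columns grow to the right and rows downward; lengths in m; the calibration is good to about 2 mm. A picture is of the moment at which its call begins: read the wrist's pose just before it.
- bot.finish_job(): hands the job in, once; it reports no verdict.
The state is a dict: "time_s": time; "joints": joint angles; "joint_velocities": joint speeds; "effort": joint torques, N m; "position": TCP position; "tool_rot": TCP orientation; "contact_force": force on the tool from outside, world axes, zero at the start; "wrist_torque": the same for the moment, N m; "finger_gap": opening from 0.0 (shut) to 1.0 (fully open).
Only numpy, scipy, OpenCV 4.12 (cv2) and the standard library are available. Lean on these libraries where they do the work, as an engineer would, in place of code of your own. Each camera call takes 0.05 s, during which the arm holds its last target.

## Working session

There is one attempt and no reset: what is moved stays moved. The work goes in short steps, Python scripts to look and compute and a tool call to move; the robot and the scene stay as the last step left them, time stands still between calls to the robot, and variables do not carry over. Pictures are saved under pics/ and viewed, and the job is handed in when it is done.

Besides the shell and the picture viewer there is one more tool, called after "Emit:" by a JSON object that holds its "op" and its "data". arm_command: Moves the arm, as the interface text tells. Its arguments: {"type":"object","properties":{"rows":{"type":"array","items":{"type":"number"}}},"required":["rows"]}

```bash
mkdir -p pics; ls; python3 - <<'E'
from cell import bot
import cv2,numpy as np
s=bot.get_state();print({k:np.round(v,3).tolist() for k,v in s.items()})
for n in("scene","side","wrist"):
    c=bot.read_camera(n);np.savez(f"pics/{n}0.npz",**c);cv2.imwrite(f"pics/{n}0.png",c["pixels"][...,::-1])
    print(n,c["K"].round(1).tolist(),[np.round(c[k],3).tolist() for k in("R","t","mount") if k in c])
E
```

```text
pics
{'time_s': 0.0, 'joints': [1.121, 0.354, 1.634, 0.0, 1.155, -0.002], 'joint_velocities': [-0.001, -0.002, -0.001, -0.002, -0.0, -0.002], 'effort': [0.001, -59.384, -33.421, 0.07, 0.024, -0.0], 'position': [0.27, 0.563, 0.233], 'tool_rot': [0.0, 0.846, 0.532, -0.001], 'contact_force': [-0.58, -0.289, 0.531], 'wrist_torque': [0.017, -0.015, 0.029], 'finger_gap': 1.005}
scene [[511.7, 0.0, 324.4], [0.0, 511.7, 234.4], [0.0, 0.0, 1.0]] [[[0.523, 0.852, -0.012], [0.634, -0.398, -0.663], [-0.57, 0.339, -0.749]], [-0.321, -0.347, 1.857]]
side [[504.9, 0.0, 308.0], [0.0, 504.9, 235.1], [0.0, 0.0, 1.0]] [[[0.985, -0.171, 0.009], [-0.087, -0.545, -0.834], [0.148, 0.821, -0.551]], [-0.606, 0.12, 1.112]]
wrist [[371.8, 0.0, 320.5], [0.0, 371.8, 241.2], [0.0, 0.0, 1.0]] [[[1.0, 0.0, 0.0, -0.0], [-0.0, 0.954, 0.299, -0.084], [-0.0, -0.299, 0.954, -0.151], [0.0, 0.0, 0.0, 1.0]]]
```

View pics/scene0.png

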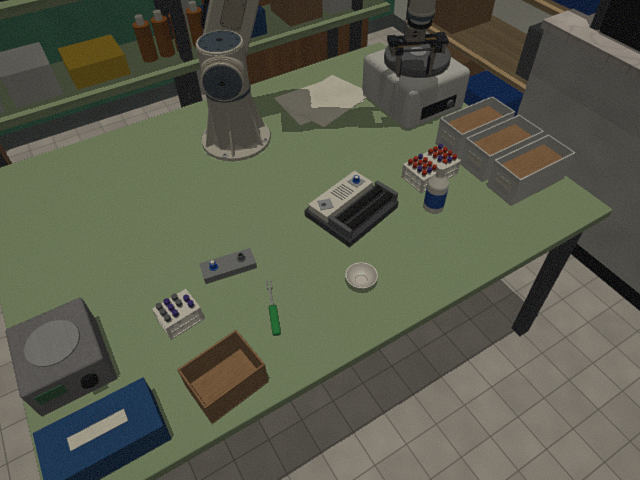

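View pics/side0.png

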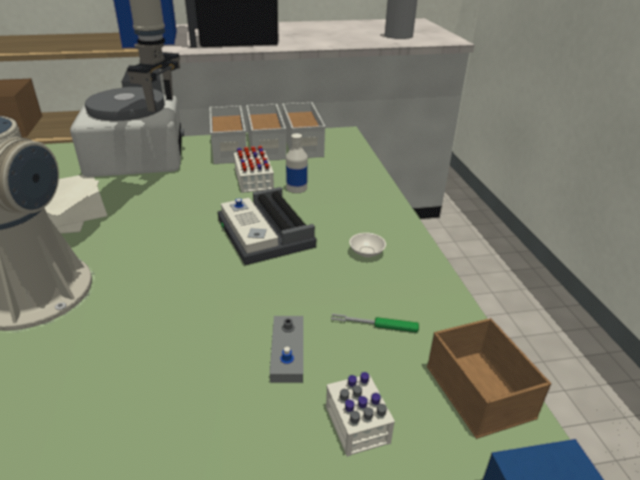

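View pics/wrist0.png

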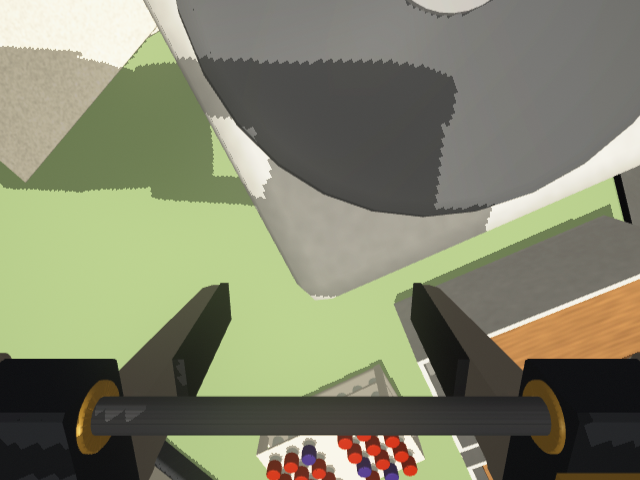

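The scene view shows the fresh rivet at about (212,264), the spent one at (241,256) and the empty boss at (325,203). In the side view the rivet is at (287,355) and the empty boss at (257,233). The wrist view shows neither yet. I'll measure both.

```bash
cat > h.py <<'E'
import numpy as np,cv2
from scipy.spatial.transform import Rotation as Ro
def ld(f): return dict(np.load(f))
def ext(c,s=None):
    if "R" in c: return c["R"],c["t"]
    q=s["tool_rot"];Rt=Ro.from_quat([q[1],q[2],q[3],q[0]]).as_matrix()
    M=c["mount"];Rc=Rt@M[:3,:3];p=Rt@M[:3,3]+np.array(s["position"])
    return Rc.T,-Rc.T@p
def ray(c,uv,s=None):
    R,t=ext(c,s);d=np.linalg.inv(c["K"])@[uv[0],uv[1],1];return -R.T@t,R.T@d
def onz(c,uv,z,s=None):
    o,d=ray(c,uv,s);return o+d*(z-o[2])/d[2]
def dep(c,uv,s=None):
    o,d=ray(c,uv,s);return o+d*float(c["range_z"][int(round(uv[1])),int(round(uv[0]))])
def proj(c,X,s=None):
    R,t=ext(c,s);p=c["K"]@(R@np.array(X)+t);return p[:2]/p[2]
def tri(a,ua,b,ub):
    o1,d1=ray(a,ua);o2,d2=ray(b,ub);A=np.stack([d1,-d2],1);k=np.linalg.lstsq(A,o2-o1,rcond=None)[0]
    p,q=o1+k[0]*d1,o2+k[1]*d2;return (p+q)/2,np.linalg.norm(p-q)
E
python3 - <<'E'
from h import *
for n,box in(("scene",(195,245,265,290)),("side",(262,310,312,390))):
    c=ld(f"pics/{n}0.npz");im=c["pixels"].astype(int)
    m=np.zeros(im.shape[:2],np.uint8);x0,y0,x1,y1=box
    b=((im[...,2]-im[...,0]>50)&(im[...,2]>90))
    m[y0:y1,x0:x1]=b[y0:y1,x0:x1]
    ys,xs=np.nonzero(m);uv=(xs.mean(),ys.mean());print(n,"blue",len(xs),uv,(xs.min(),xs.max(),ys.min(),ys.max()),dep(c,uv).round(3),[onz(c,uv,z).round(3).tolist() for z in(.03,.035)])
a=ld("pics/scene0.npz");b=ld("pics/side0.npz")
for nm,u,v in(("boss",(325,203),(257,233)),("fitted",(356,181),(239,204))):
    print(nm,tri(a,u,b,v),onz(a,u,.056),onz(b,v,.056),dep(a,u),dep(b,v))
for n,c,bx,k in(("scene",a,(190,300,240,400),3),("side",b,(205,255,175,390),3)):
    big=c["pixels"]
for n,c,(x0,y0,x1,y1) in(("sceneM",a,(295,160,405,250)),("sideM",b,(210,180,320,265)),("sceneS",a,(190,240,270,290)),("sideS",b,(260,305,320,390))):
    cv2.imwrite(f"pics/{n}.png",cv2.resize(c["pixels"][y0:y1,x0:x1,::-1],None,fx=6,fy=6,interpolation=cv2.INTER_CUBIC))
E
```

```text
scene blue 24 (np.float64(212.79166666666666), np.float64(266.625)) (np.int64(209), np.int64(217), np.int64(262), np.int64(270)) [ 0.53  -0.313  0.037] [[0.525, -0.311, 0.03], [0.529, -0.312, 0.035]]
side blue 97 (np.float64(286.92783505154637), np.float64(357.22680412371136)) (np.int64(280), np.int64(293), np.int64(351), np.int64(363)) [ 0.521 -0.321  0.036] [[0.522, -0.315, 0.03], [0.521, -0.32, 0.035]]
boss (array([0.50126955, 0.07092565, 0.05376009]), np.float64(0.005223501222731728)) [0.50025973 0.0719863  0.056     ] [0.5022703  0.06342507 0.056     ] [0.49997525 0.07215702 0.05566874] [0.50254147 0.06807406 0.05296352]
fitted (array([0.46841461, 0.20672807, 0.05661666]), np.float64(0.0016050134111961559)) [0.46880944 0.20639752 0.056     ] [0.46804282 0.20918987 0.056     ] [0.4752847  0.20174544 0.06329721] [0.46769211 0.19289022 0.06530922]
```

View pics/sceneM.png

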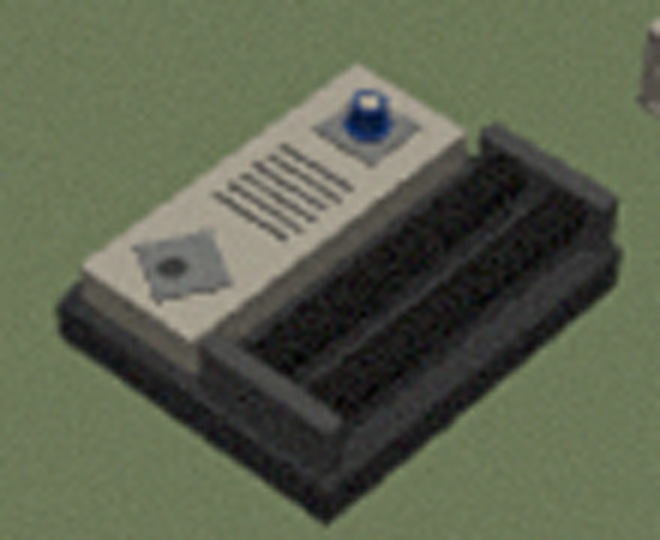

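View pics/sideS.png

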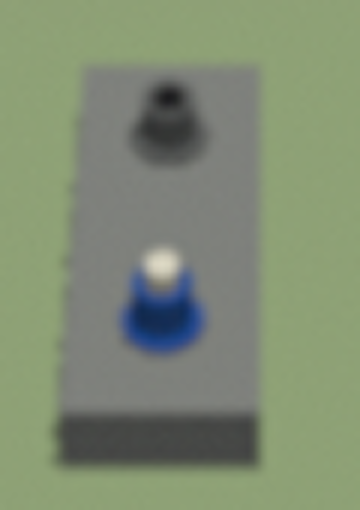

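The crops agree: the hole is dark, on the -x side of the empty boss, near scene (324,204), and the fresh rivet is on the stand near (0.523,-0.315). I'll go over the boss first for a close wrist view.

Emit:
{"op": "arm_command", "data": {"rows": [130,-3.1,3.8,0,0,130,-3.1,3.8,0,0,130,-3.1,3.8,0,0,130,-3.1,3.8,0,0,130,-3.1,3.8,0,0,130,-3.1,3.8,0,0,130,-3.1,3.8,0,0,130,-3.1,3.8,0,0,130,-3.1,3.8,0,0,130,-3.1,3.8,0,0,130,-3.1,3.8,0,0]}}

```text
time_s: 1.25
position: [0.5021, 0.068, 0.2314]
tool_rot: [-0.0, 0.844, 0.537, 0.0]
contact_force: [0.6, 0.4, 1.3]
finger_gap: 0.486
```

Emit:
{"op": "arm_command", "data": {"rows": [130,0,0,4,0,130,0,0,1,0,130,0,0,0,0]}}

```text
time_s: 1.55
position: [0.5052, 0.062, 0.1811]
tool_rot: [0.001, 0.846, 0.533, 0.001]
contact_force: [0.4, -0.3, 0.7]
finger_gap: 0.489
```

```bash
python3 - <<'E'
from h import *
from cell import bot
import json
s=bot.get_state();c=bot.read_camera("wrist");np.savez("pics/w1.npz",**c);cv2.imwrite("pics/w1.png",c["pixels"][...,::-1])
json.dump({k:np.array(v).tolist() for k,v in s.items()},open("pics/w1.json","w"));print(s["position"],s["tool_rot"])
E
```

```text
[0.50520543 0.06197437 0.18113906] [0.00103224 0.84595146 0.53325773 0.00111934]
```

View pics/w1.png

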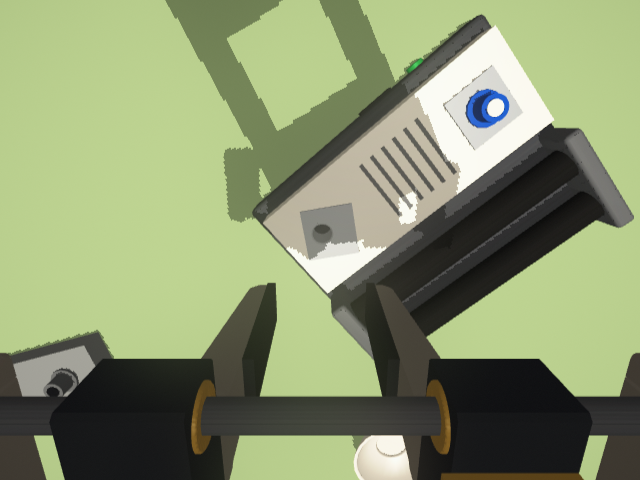

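The wrist view shows the empty boss at about x 300–361, y 203–260, with its dark hole at (322,233). The fitted rivet is at (488,108). Now I'll measure them precisely.

```bash
python3 - <<'E'
from h import *
import json
s=json.load(open("pics/w1.json"));c=ld("pics/w1.npz");im=c["pixels"]
g=cv2.cvtColor(im,cv2.COLOR_RGB2GRAY)
sub=g[195:270,290:370];print(sub[20:60:4,0:80:4])
m=np.zeros_like(g);m[215:252,305:345]=(g[215:252,305:345]<105)*255
n,l,st,ce=cv2.connectedComponentsWithStats(m);print(st,ce)
i=1+np.argmax(st[1:,4]);cs,_=cv2.findContours((l==i).astype(np.uint8),0,1);e=cv2.fitEllipse(cs[0]);print(e)
h=onz(c,e[0],.056,s);print("hole",h,"dep boss",dep(c,(345,225),s),"edges",[onz(c,(e[0][0]+d,e[0][1]),.056,s).round(4).tolist() for d in(-e[1][0]/2,e[1][0]/2)])
C=[onz(c,u,.056,s) for u in((300,212),(352,203),(361,253),(309,260))]
ctr=np.mean(C,0);print("corners",np.round(C,4),ctr,"sides",[np.linalg.norm(C[k]-C[k-1]).round(4) for k in range(4)],"hole off",np.linalg.norm(h-ctr))
print("pred centre px", )
b=im.astype(int);mm=(b[...,2]-b[...,0]>60);ys,xs=np.nonzero(mm);
cv2.imwrite("pics/w1z.png",cv2.resize(im[190:275,280:380,::-1],None,fx=7,fy=7,interpolation=cv2.INTER_CUBIC))
E
```

```text
[[181 180 180 135 135 135 136 136 137 137 138 138 138 138 138 137 183 182
  182 183]
 [181 181 181 136 136 136 136 136 137 136 137 137 138 138 138 137 169 183
  184 183]
 [180 181 181 136 136 137 136 133 131 135 137 138 138 138 138 138 147 182
  183 183]
 [181 182 182 162 136 137 115  71  72  72 125 138 137 138 138 138 140 182
  182 182]
 [180 182 182 181 137 136 102  73  73  73  99 138 138 138 139 138 138 182
  183 181]
 [181 180 181 182 136 136 104 104 104 103 101 139 138 138 139 138 138 183
  182 182]
 [181 181 181 181 138 138 120 105 105 103 121 138 138 138 139 138 138 183
  225 182]
 [181 181 181 181 137 137 137 131 125 174 225 138 178 178 226 225 225 250
  224 182]
 [181 182 181 182 162 138 137 138 138 226 226 226 226 226 226 225 225 208
  250 224]
 [250 250 182 182 181 138 138 138 225 225 225 225 225 225 225 225 224 223
  249 249]]
[[     0      0    640    480 306974]
 [   313    224     19     18    226]] [[319.49801286 239.50570081]
 [322.19911504 231.75663717]]
((322.05780029296875, 232.00790405273438), (15.683724403381348, 18.02773666381836), 107.80780029296875)
hole [0.50131559 0.06510638 0.056     ] dep boss [0.5037815  0.08344208 0.05629539] edges [[0.4987, 0.0596, 0.056], [0.5039, 0.0706, 0.056]]
corners [[0.4798 0.0568 0.056 ]
 [0.4905 0.0953 0.056 ]
 [0.5301 0.0854 0.056 ]
 [0.5177 0.0459 0.056 ]] [0.50450813 0.0708251  0.056     ] sides [np.float64(0.0394), np.float64(0.04), np.float64(0.0408), np.float64(0.0414)] hole off 0.006549510028901996
pred centre px
```

View pics/w1z.png

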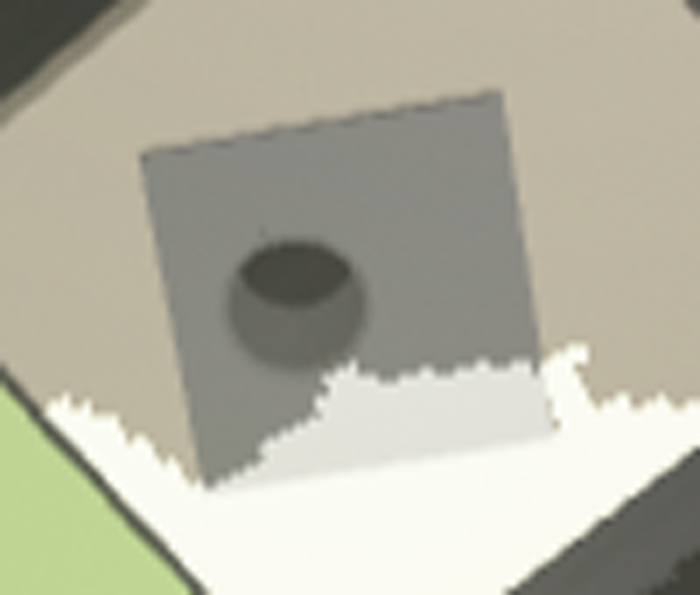

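Emit:
{"op": "arm_command", "data": {"rows": [130,-4.1,2.2,0,0,130,-4.1,2.2,0,0,130,-4.1,2.2,0,0,130,-4.1,2.2,0,0,130,-4.1,2.2,0,0,130,-4.1,2.2,0,0,130,-4.1,2.2,0,0,130,-4.1,2.2,0,0,130,0,0,1,0,130,0,0,0,0]}}

```text
time_s: 2.6
position: [0.5352, -0.3117, 0.1866]
tool_rot: [0.007, 0.839, 0.544, 0.007]
contact_force: [0.5, 0.2, -0.3]
finger_gap: 0.49
```

```bash
cat > snap.py <<'E'
import sys,json
from h import *
from cell import bot
n=sys.argv[1]
s=bot.get_state();c=bot.read_camera("wrist");np.savez(f"pics/{n}.npz",**c);cv2.imwrite(f"pics/{n}.png",c["pixels"][...,::-1])
json.dump({k:np.array(v).tolist() for k,v in s.items()},open(f"pics/{n}.json","w"));print(s["position"],s["tool_rot"],s["time_s"])
E
python3 snap.py w2
```

```text
[ 0.53521789 -0.3116507   0.18658555] [0.00664887 0.83934024 0.54352668 0.00651901] 2.6
```

View pics/w2.png

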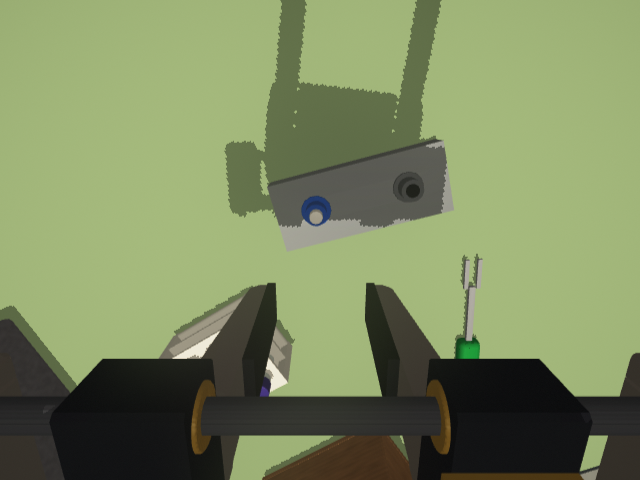

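The rivet is at (316,211): blue collar and hub, with the white pin top at (316,216). The spent rivet is at (408,188).

```bash
cat > riv.py <<'E'
import sys,json
from h import *
n=sys.argv[1];x0,y0,x1,y1=map(int,sys.argv[2:6])
s=json.load(open(f"pics/{n}.json"));c=ld(f"pics/{n}.npz");im=c["pixels"].astype(int)
m=np.zeros(im.shape[:2],np.uint8);b=(im[...,2]-im[...,0]>30);m[y0:y1,x0:x1]=b[y0:y1,x0:x1]
cs,_=cv2.findContours(m,0,1);k=max(cs,key=cv2.contourArea);x,y,w,h=cv2.boundingRect(k);hull=cv2.convexHull(k);e=cv2.fitEllipse(hull)
print("blue",x,y,w,h,e)
print("collar",onz(c,e[0],.027,s),"diam",np.linalg.norm(onz(c,(e[0][0]-w/2,e[0][1]),.027,s)-onz(c,(e[0][0]+w/2,e[0][1]),.027,s)))
p=np.zeros_like(m);hm=cv2.fillPoly(np.zeros_like(m),[cv2.dilate(np.array(hull),None) if 0 else hull],1)
R=im[...,0];p=((hm>0)|0)&(R>90)&(im[...,2]-R<25)
q=np.zeros_like(m);q[y0:y1,x0:x1]=((R>110)&(im[...,2]-R<25)&(im[...,1]-R<8)&(abs(np.arange(640)[None]-e[0][0])<w/3)&(abs(np.arange(480)[:,None]-e[0][1])<h*.6))[y0:y1,x0:x1]
ys,xs=np.nonzero(p);u=(xs.mean(),ys.mean());print("pin",len(xs),u,xs.min(),xs.max(),ys.min(),ys.max(),onz(c,u,.050,s),dep(c,u,s))
cv2.imwrite(f"pics/{n}z.png",cv2.resize(c["pixels"][y0:y1,x0:x1,::-1],None,fx=7,fy=7,interpolation=cv2.INTER_CUBIC))
E
python3 riv.py w2 285 180 350 240
```

```text
blue 301 196 30 30 ((315.83880615234375, 210.37765502929688), (29.273427963256836, 29.70342445373535), 122.06241607666016)
collar [ 0.52307512 -0.31009517  0.027     ] diam 0.025600135732278314
pin 161 (np.float64(315.6521739130435), np.float64(216.6583850931677)) 304 327 210 224 [ 0.52263897 -0.30985925  0.05      ] [ 0.52266738 -0.30987324  0.04987912]
```

View pics/w2z.png

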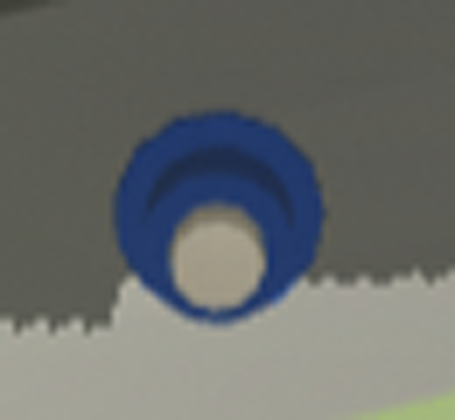

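```bash
cat > go.py <<'E'
import sys
from h import *
from cell import bot
s=bot.get_state();q=s["tool_rot"];R=Ro.from_quat([q[1],q[2],q[3],q[0]]).as_matrix()
d=np.array(list(map(float,sys.argv[1:4])))-s["position"]
print("t",s["time_s"],"pos",np.round(s["position"],4),"tilt z",R[:,2].round(4),"F",np.round(s["contact_force"],2),"gap",s["finger_gap"],"cm:",(R.T@d*100).round(2),"j",np.round(s["joints"],2))
E
python3 go.py .523 -.310 .10
```

```text
t 2.65 pos [ 0.5359 -0.3118  0.1876] tilt z [ 0.0196 -0.0053 -0.9998] F [ 0.79 -0.28  0.05] gap 0.4893571683356105 cm: [-0.4  -1.43  8.73] j [-0.53  0.38  1.7   0.01  1.04 -1.69]
```

Emit:
{"op": "arm_command", "data": {"rows": [130,-0.2,-0.7,2.2,0,130,-0.2,-0.7,2.2,0,130,0,0,2.2,0,130,0,0,2.1,0,130,0,0,0,0]}}

```text
time_s: 3.15
position: [0.5269, -0.3012, 0.1036]
tool_rot: [0.009, 0.836, 0.548, 0.008]
contact_force: [-0.3, 0.2, 0.4]
finger_gap: 0.491
```

```bash
python3 go.py .523 -.310 .047; python3 snap.py w3
```

```text
t 3.15 pos [ 0.5269 -0.3012  0.1036] tilt z [ 0.0244 -0.0064 -0.9997] F [-0.27  0.25  0.39] gap 0.4909547423141668 cm: [-0.98 -0.15  5.65] j [-0.53  0.46  1.79  0.01  0.86 -1.69]
[ 0.52690702 -0.30120133  0.10357886] [0.00935628 0.83621332 0.5482593  0.00845535] 3.15
```

View pics/w3.png

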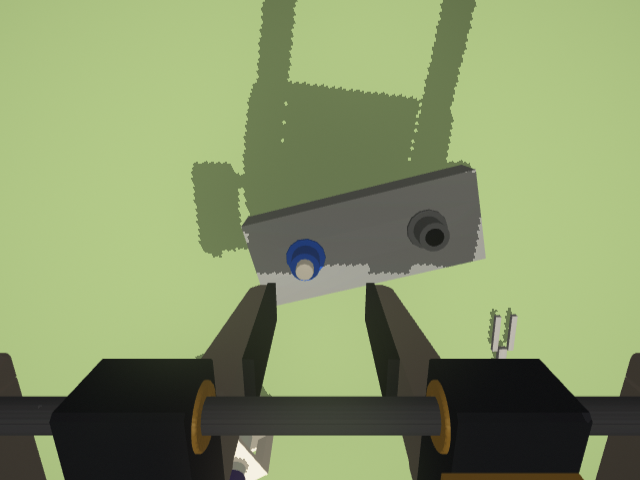

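```bash
python3 riv.py w3 280 235 330 285; python3 go.py .523 -.310 .06
```

```text
blue 286 239 40 42 ((305.1794128417969, 259.0357971191406), (38.62395095825195, 41.459014892578125), 1.7137750387191772)
collar [ 0.52395672 -0.31068911  0.027     ] diam 0.026074341079115642
pin 321 (np.float64(304.38940809968847), np.float64(269.49532710280374)) 288 321 259 280 [ 0.52185336 -0.30937331  0.05      ] [ 0.52158387 -0.30922263  0.05071741]
t 3.2 pos [ 0.5278 -0.3017  0.105 ] tilt z [ 0.0261 -0.0073 -0.9996] F [1.16 0.82 0.06] gap 0.4902039092386763 cm: [-0.97 -0.23  4.5 ] j [-0.53  0.46  1.79  0.01  0.86 -1.69]
```

```bash
cat > go.py <<'E'
import sys
from h import *
from cell import bot
S=[]
N=int(sys.argv[4]) if len(sys.argv)>4 else 5
for i in range(N):
    S.append(bot.get_state())
    if i<N-1: bot.read_camera("side")
s=S[-1];P=np.array([a["position"] for a in S]);Rs=Ro.from_quat([[*np.array(a["tool_rot"])[1:],a["tool_rot"][0]] for a in S])
R=Rs.mean().as_matrix();p=P.mean(0);d=np.array(list(map(float,sys.argv[1:4])))-p
print("t",s["time_s"],"pos",p.round(4),"std mm",(P.std(0)*1e3).round(2),"z",R[:,2].round(4),"tiltstd",Rs.as_matrix()[:,:2,2].std(0).round(4),"yaw",np.degrees(np.arctan2(R[1,0],R[0,0])).round(1),"F",np.mean([a["contact_force"] for a in S],0).round(2),"gap",round(s["finger_gap"],3),"cm:",(R.T@d*100).round(2))
E
python3 go.py .523 -.310 .06
```

```text
t 3.4 pos [ 0.5286 -0.303   0.1062] std mm [0.44 0.82 0.65] z [ 0.0284 -0.0088 -0.9996] tiltstd [0.0013 0.0009] yaw 66.5 F [0.09 0.08 0.05] gap 0.486 cm: [-0.88 -0.37  4.61]
```

Emit:
{"op": "arm_command", "data": {"rows": [130,-0.5,-0.2,1.5,0,130,-0.4,-0.2,1.5,0]}}

```text
time_s: 3.6
position: [0.5247, -0.3122, 0.0787]
tool_rot: [0.015, 0.836, 0.548, 0.011]
contact_force: [-0.0, -0.9, -0.5]
finger_gap: 0.489
```

```bash
sed -i 's/^s=S\[-1\]/print(np.array([a["position"] for a in S]).round(4).tolist());s=S[-1]/' go.py; python3 go.py .523 -.310 .047
```

```text
[[0.5247, -0.3122, 0.0787], [0.523, -0.3119, 0.0761], [0.5228, -0.3115, 0.0766], [0.5233, -0.3116, 0.0774], [0.5239, -0.3117, 0.0781]]
t 3.8 pos [ 0.5236 -0.3118  0.0774] std mm [0.68 0.25 0.96] z [ 0.0327 -0.0116 -0.9994] tiltstd [0.0015 0.0009] yaw 66.4 F [-0.41 -0.14 -0.07] gap 0.488 cm: [ 0.13 -0.23  3.03]
```

Emit:
{"op": "arm_command", "data": {"rows": [130,0.1,-0.2,1.4,0,130,0,0,1.2,0]}}

```text
time_s: 4.0
position: [0.5244, -0.3111, 0.0522]
tool_rot: [0.015, 0.837, 0.547, 0.011]
contact_force: [0.4, 0.8, 0.5]
finger_gap: 0.491
```

```bash
python3 go.py .523 -.310 .0485; python3 snap.py w4
```

```text
[[0.5244, -0.3111, 0.0522], [0.5238, -0.3107, 0.0504], [0.5238, -0.3107, 0.0511], [0.5241, -0.3109, 0.0519], [0.5245, -0.3111, 0.0526]]
t 4.2 pos [ 0.5241 -0.3109  0.0516] std mm [0.29 0.18 0.79] z [ 0.0344 -0.0124 -0.9993] tiltstd [0.0007 0.0004] yaw 66.4 F [0.04 0.34 0.02] gap 0.487 cm: [ 0.04 -0.15  0.31]
[ 0.52450199 -0.31113934  0.05256757] [0.0148871  0.83659932 0.54750005 0.01111954] 4.2
```

View pics/w4.png

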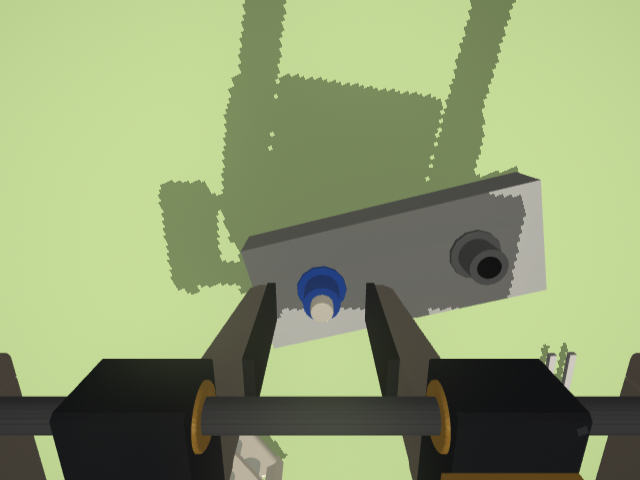

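The rivet (322,290) sits centred between the pads, with its hub between the fingertips. I'll go down the last few mm and close.

Emit:
{"op": "arm_command", "data": {"rows": [130,0,-0.1,0.4,0,200,0,0,0.1,0,255,0,0,0,0,255,0,0,0,0,255,0,0,0,0]}}

```text
time_s: 4.75
position: [0.5249, -0.3114, 0.0488]
tool_rot: [0.016, 0.837, 0.548, 0.012]
contact_force: [0.2, -0.1, -0.2]
finger_gap: 0.18
```

```bash
python3 go.py .523 -.310 .0485; python3 snap.py w5
```

```text
[[0.5249, -0.3114, 0.0488], [0.5248, -0.3114, 0.0488], [0.5248, -0.3113, 0.0488], [0.5248, -0.3114, 0.0488], [0.5248, -0.3114, 0.0488]]
t 4.95 pos [ 0.5248 -0.3114  0.0488] std mm [0.01 0.01 0.02] z [ 0.0374 -0.0142 -0.9992] tiltstd [0. 0.] yaw 66.4 F [ 0.06  0.16 -0.06] gap 0.187 cm: [ 0.05 -0.22  0.02]
[ 0.52484143 -0.31136907  0.04878694] [0.01620853 0.83653459 0.54754812 0.01175649] 4.95
```

View pics/w5.png

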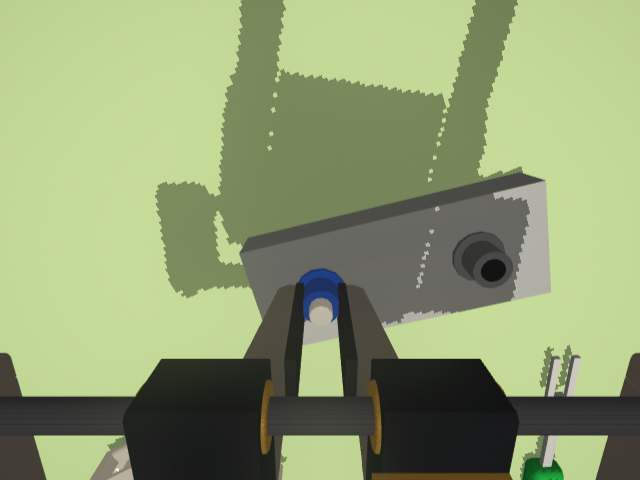

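The grip is on the hub (opening about 17 mm) and the pin is still up. Lift.

Emit:
{"op": "arm_command", "data": {"rows": [255,0,0,-1.5,0,255,0,0,-2,0,255,0,0,-3,0,255,0,0,-3,0]}}

```text
time_s: 5.4
position: [0.5186, -0.3085, 0.1449]
tool_rot: [0.013, 0.837, 0.548, 0.01]
contact_force: [0.3, 0.4, -0.4]
finger_gap: 0.183
```

```bash
python3 go.py .5027 .065 .14; python3 snap.py w6
```

```text
[[0.5186, -0.3085, 0.1449], [0.5208, -0.3098, 0.1501], [0.5211, -0.31, 0.1483], [0.5202, -0.3094, 0.1462], [0.5193, -0.3089, 0.1445]]
t 5.6 pos [ 0.52   -0.3093  0.1468] std mm [0.92 0.56 2.14] z [ 0.0342 -0.0123 -0.9993] tiltstd [0.0024 0.0014] yaw 66.4 F [ 0.21 -0.11  0.05] gap 0.184 cm: [ 33.61 -16.58   0.16]
[ 0.51934614 -0.30886909  0.1445101 ] [0.01373022 0.83657507 0.54757852 0.01055503] 5.6
```

View pics/w6.png

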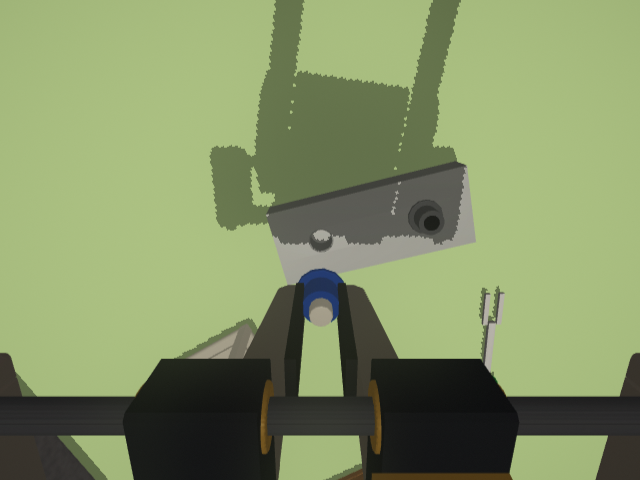

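The stand hole (320,240) is empty and the rivet is held upright, pin up. Carry it to the boss.

Emit:
{"op": "arm_command", "data": {"rows": [255,2.5,-1.2,0,0,255,3.9,-1.9,0,0,255,3.9,-1.9,0,0,255,3.9,-1.9,0,0,255,3.9,-1.9,0,0,255,3.9,-1.9,0,0,255,3.9,-1.9,0,0,255,3.9,-1.9,0,0,255,2.5,-1.2,0,0]}}

```text
time_s: 6.55
position: [0.4968, 0.0601, 0.1291]
tool_rot: [0.008, 0.839, 0.544, 0.004]
contact_force: [0.7, -0.2, -0.5]
finger_gap: 0.182
```

```bash
python3 go.py .5027 .065 .14; python3 snap.py w7
```

```text
[[0.4968, 0.0601, 0.1291], [0.4966, 0.0625, 0.129], [0.4969, 0.0605, 0.129], [0.4971, 0.059, 0.1292], [0.4974, 0.058, 0.1293]]
t 6.75 pos [0.497  0.06   0.1291] std mm [0.26 1.53 0.13] z [ 0.0144 -0.0085 -0.9999] tiltstd [0.0002 0.0006] yaw 66.0 F [-0.12  0.26 -0.58] gap 0.184 cm: [ 0.68  0.34 -1.08]
[0.49735687 0.05799907 0.12934633] [0.0078702  0.83846491 0.54488629 0.00368529] 6.75
```

View pics/w7.png

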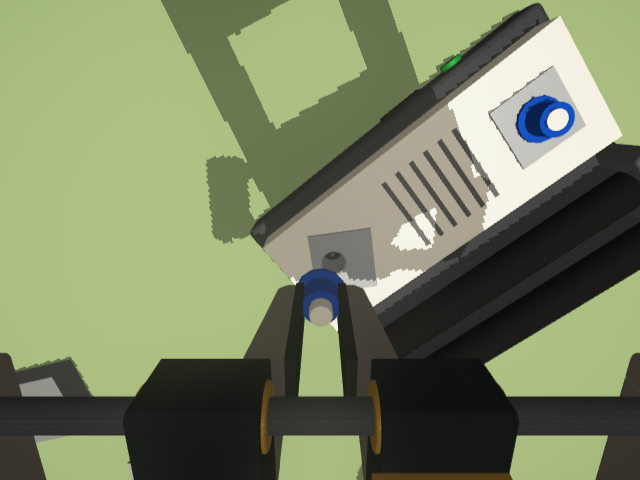

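```bash
cat > rel.py <<'E'
import sys,json
from h import *
n=sys.argv[1];hx,hy=map(float,sys.argv[2:4])
s=json.load(open(f"pics/{n}.json"));c=ld(f"pics/{n}.npz");im=c["pixels"].astype(int);M=c["mount"]
def tool(uv,z):
    d=M[:3,:3]@np.linalg.inv(c["K"])@[uv[0],uv[1],1];o=M[:3,3];return o+d*(z-o[2])/d[2]
b=(im[...,2]-im[...,0]>30);b[:255]=0;b[330:]=0;b[:,:290]=0;b[:,350:]=0
ys,xs=np.nonzero(b);print("blue bbox",xs.min(),xs.max(),ys.min(),ys.max())
top=ys.min();row=[xs[ys==y] for y in range(top,top+25)];print([(r.min(),r.max()) for r in row][::3])
R=im[...,0];p=(R>110)&(abs(im[...,2]-R)<40);q=np.zeros_like(p);q[295:335,305:338]=p[295:335,305:338]
l=cv2.connectedComponentsWithStats(q.astype(np.uint8));k=1+np.argmax(l[2][1:,4]);print("pin",l[2][k],l[3][k],tool(l[3][k],-.0012)*1e3)
# far collar edge: topmost point of circle at z .0218
e=tool(((row[0].min()+row[0].max())/2,top),.0218);print("collar far edge tool mm",e*1e3,"-> centre y",(e[1]+.013)*1e3)
print("hole world",onz(c,(hx,hy),.056,s))
q=s["tool_rot"];Rt=Ro.from_quat([q[1],q[2],q[3],q[0]]).as_matrix();print("hole in tool cm",Rt.T@(onz(c,(hx,hy),.056,s)-s["position"])*100)
cv2.imwrite(f"pics/{n}z.png",cv2.resize(im[225:335,280:390,::-1].astype(np.uint8),None,fx=5,fy=5,interpolation=cv2.INTER_CUBIC))
E
python3 rel.py w7 334 262
```

```text
blue bbox 298 343 269 321
[(np.int64(316), np.int64(325)), (np.int64(308), np.int64(334)), (np.int64(304), np.int64(337)), (np.int64(301), np.int64(340)), (np.int64(299), np.int64(343)), (np.int64(304), np.int64(337)), (np.int64(304), np.int64(337)), (np.int64(304), np.int64(337)), (np.int64(304), np.int64(337))]
pin [305 299  33  34 640] [321.9796875 314.096875 ] [ 0.46757342 -2.95506948 -1.2       ]
collar far edge tool mm [ -0.19585491 -15.62329127  21.8       ] -> centre y -2.623291268920703
hole world [0.5019223  0.06509777 0.056     ]
hole in tool cm [8.51688682e-01 2.61600157e-03 7.33374477e+00]
```

View pics/w7z.png

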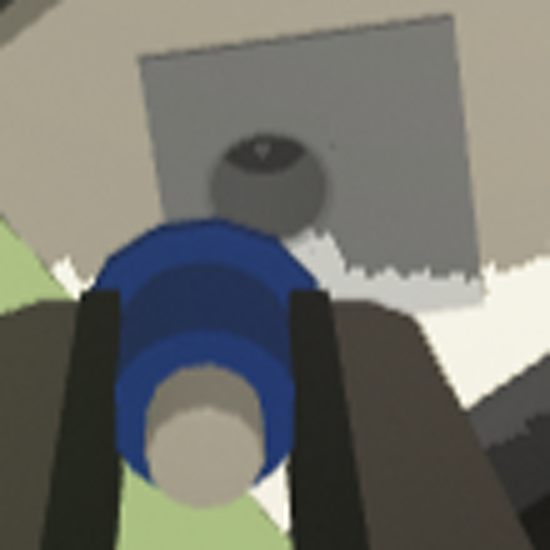

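```bash
python3 go.py .504 .064 .105
```

```text
[[0.4976, 0.0573, 0.1295], [0.4978, 0.0569, 0.1297], [0.4979, 0.0567, 0.1299], [0.498, 0.0566, 0.13], [0.4981, 0.0567, 0.1301]]
t 7.0 pos [0.4979 0.0568 0.1299] std mm [0.19 0.26 0.2 ] z [ 0.0158 -0.0091 -0.9998] tiltstd [0.0004 0.0001] yaw 65.9 F [-0.1  -0.19 -0.22] gap 0.187 cm: [0.91 0.22 2.49]
```

Emit:
{"op": "arm_command", "data": {"rows": [255,0.5,0.1,1.2,0,255,0.4,0.1,1.0,0]}}

```text
time_s: 7.2
position: [0.5053, 0.0627, 0.108]
tool_rot: [0.009, 0.84, 0.542, 0.006]
contact_force: [0.8, -0.3, -0.3]
finger_gap: 0.187
```

```bash
python3 go.py .504 .064 .105; python3 snap.py w8; python3 rel.py w8 330 270
```

```text
[[0.5053, 0.0627, 0.108], [0.5049, 0.063, 0.1066], [0.5045, 0.063, 0.1072], [0.5045, 0.063, 0.1077], [0.5047, 0.063, 0.1082]]
t 7.4 pos [0.5048 0.063  0.1075] std mm [0.29 0.11 0.57] z [ 0.0174 -0.0089 -0.9998] tiltstd [0.0009 0.0001] yaw 65.7 F [-0.45  0.08 -0.36] gap 0.182 cm: [ 0.06 -0.12  0.25]
[0.5046715  0.0630217  0.10819989] [0.00846486 0.83986639 0.5427053  0.00487424] 7.4
blue bbox 299 342 269 321
[(np.int64(316), np.int64(325)), (np.int64(308), np.int64(334)), (np.int64(303), np.int64(337)), (np.int64(301), np.int64(340)), (np.int64(299), np.int64(342)), (np.int64(304), np.int64(337)), (np.int64(304), np.int64(337)), (np.int64(304), np.int64(337)), (np.int64(304), np.int64(337))]
pin [305 299  33  36 844] [322.13507109 317.72037915] [ 0.54349422 -1.12449911 -1.2       ]
collar far edge tool mm [ -0.19255327 -15.62215513  21.8       ] -> centre y -2.6221551343409684
hole world [0.50512867 0.06867961 0.056     ]
hole in tool cm [ 0.53982942 -0.29259279  5.21473548]
```

View pics/w8z.png

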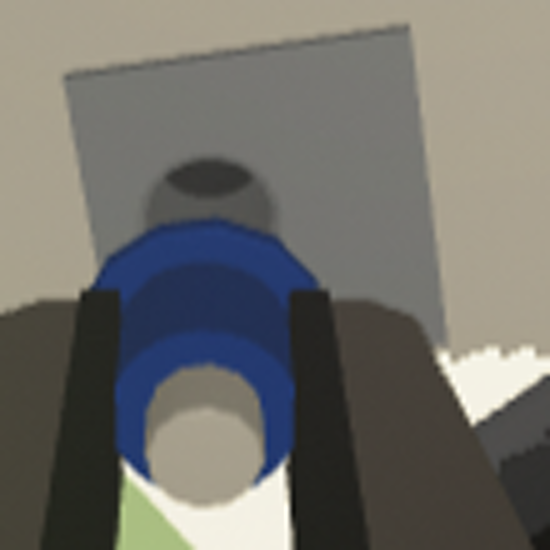

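```bash
python3 rel.py w8 322.2 268.1 | tail -2
```

```text
hole world [0.50214608 0.06499391 0.056     ]
hole in tool cm [ 0.08125756 -0.41305334  5.21284379]
```

Emit:
{"op": "arm_command", "data": {"rows": [255,0.1,-0.1,0.5,0,255,0,0,0.5,0]}}

```text
time_s: 7.65
position: [0.5051, 0.0645, 0.0988]
tool_rot: [0.009, 0.84, 0.543, 0.006]
contact_force: [-0.6, 0.5, -0.8]
finger_gap: 0.183
```

```bash
python3 go.py .504 .0645 .0808; python3 snap.py w9
```

```text
[[0.5051, 0.0645, 0.0988], [0.5048, 0.0643, 0.0981], [0.5047, 0.0643, 0.0984], [0.5048, 0.0643, 0.0987], [0.505, 0.0643, 0.0989]]
t 7.85 pos [0.5049 0.0644 0.0986] std mm [0.16 0.06 0.29] z [ 0.019  -0.0088 -0.9998] tiltstd [0.0004 0.0001] yaw 65.7 F [ 0.07  0.06 -0.77] gap 0.185 cm: [-0.02 -0.12  1.77]
[0.50499588 0.0643361  0.09887061] [0.00885381 0.839823   0.54275916 0.00560628] 7.85
```

View pics/w9.png

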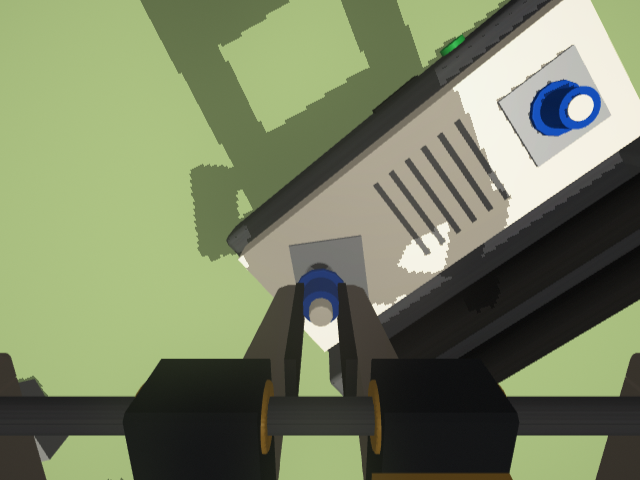

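The hole's far edge is just visible behind the collar, in line with it at (321,266). Descend gently.

Emit:
{"op": "arm_command", "data": {"rows": [255,0,-0.1,0.5,0,255,0,0,0.3,0]}}

```text
time_s: 8.1
position: [0.5048, 0.0647, 0.0911]
tool_rot: [0.009, 0.84, 0.543, 0.006]
contact_force: [0.7, -0.1, -0.3]
finger_gap: 0.18
```

```bash
python3 go.py .504 .0645 .0808
```

```text
[[0.5048, 0.0647, 0.0911], [0.5047, 0.0647, 0.0908], [0.5047, 0.0647, 0.091], [0.5048, 0.0647, 0.0912], [0.5049, 0.0647, 0.0913]]
t 8.3 pos [0.5048 0.0647 0.0911] std mm [0.04 0.01 0.16] z [ 0.0204 -0.0087 -0.9998] tiltstd [0.0001 0.    ] yaw 65.7 F [ 0.03 -0.18 -0.57] gap 0.184 cm: [-0.05 -0.09  1.03]
```

Emit:
{"op": "arm_command", "data": {"rows": [255,0,0,0.4,0,255,0,0,0.3,0]}}

```text
time_s: 8.5
position: [0.5052, 0.0646, 0.0843]
tool_rot: [0.009, 0.84, 0.543, 0.006]
contact_force: [-1.3, 0.5, 0.1]
finger_gap: 0.183
```

```bash
python3 go.py .504 .0645 .0808 3
```

```text
[[0.5052, 0.0646, 0.0843], [0.505, 0.0645, 0.0839], [0.505, 0.0646, 0.0841]]
t 8.6 pos [0.5051 0.0646 0.0841] std mm [0.08 0.01 0.15] z [ 0.0206 -0.0087 -0.9998] tiltstd [0.0002 0.    ] yaw 65.7 F [-0.41  0.16  0.01] gap 0.187 cm: [-0.05 -0.1   0.33]
```

Emit:
{"op": "arm_command", "data": {"rows": [255,0,0,0.2,0,255,0,0,0.1,0]}}

```text
time_s: 8.8
position: [0.5051, 0.0646, 0.0809]
tool_rot: [0.009, 0.84, 0.543, 0.006]
contact_force: [-0.6, -0.1, 0.1]
finger_gap: 0.182
```

```bash
python3 go.py .504 .0645 .0808 3
```

```text
[[0.5051, 0.0646, 0.0809], [0.5051, 0.0645, 0.0809], [0.5051, 0.0646, 0.081]]
t 8.9 pos [0.5051 0.0646 0.0809] std mm [0.02 0.01 0.05] z [ 0.0203 -0.0087 -0.9998] tiltstd [0.0001 0.    ] yaw 65.7 F [ 0.02 -0.35 -0.19] gap 0.182 cm: [-0.05 -0.1   0.01]
```

Nominal depth is reached without contact force. I'll go 1 mm further to feel the collar land.

Emit:
{"op": "arm_command", "data": {"rows": [255,0,0,0.1,0]}}

```text
time_s: 9.0
position: [0.5052, 0.0646, 0.0804]
tool_rot: [0.009, 0.84, 0.543, 0.006]
contact_force: [-6.0, -1.2, 21.0]
finger_gap: 0.184
```

```bash
python3 go.py .504 .0645 .0808 3; python3 snap.py w10
```

```text
[[0.5052, 0.0646, 0.0804], [0.5052, 0.0646, 0.0805], [0.5051, 0.0646, 0.0806]]
t 9.1 pos [0.5052 0.0646 0.0805] std mm [0.01 0.01 0.08] z [ 0.0202 -0.0087 -0.9998] tiltstd [0. 0.] yaw 65.7 F [-4.13 -0.62 13.48] gap 0.182 cm: [-0.05 -0.1  -0.03]
[0.50514863 0.06458355 0.08058738] [0.00913723 0.8398634  0.54268592 0.00616188] 9.1
```

View pics/w10.png

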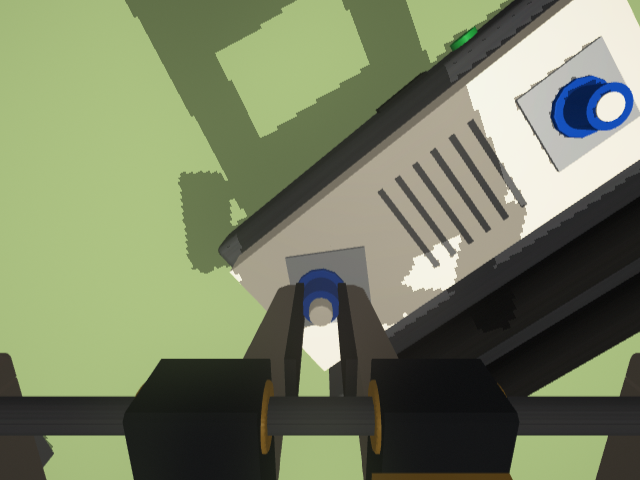

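The collar landed: 21 N at TCP z 0.0805, and the pin is still up at (321,313). Release and rise.

Emit:
{"op": "arm_command", "data": {"rows": [130,0,0,0,0,130,0,0,0,0,130,0,0,0,0]}}

```text
time_s: 9.45
position: [0.5056, 0.0647, 0.081]
tool_rot: [0.009, 0.84, 0.543, 0.007]
contact_force: [-0.4, -0.4, -0.5]
finger_gap: 0.42
```

```bash
python3 go.py .504 .0645 .12 2
```

```text
[[0.5056, 0.0647, 0.081], [0.5056, 0.0647, 0.081]]
t 9.5 pos [0.5056 0.0647 0.081 ] std mm [0.01 0.01 0.02] z [ 0.0215 -0.0084 -0.9997] tiltstd [0. 0.] yaw 65.7 F [-0.69 -0.54 -0.15] gap 0.466 cm: [-0.08 -0.05 -3.9 ]
```

Emit:
{"op": "arm_command", "data": {"rows": [130,0,0,-1.5,0,130,0,0,-2,0,130,0,0,-2,0]}}

```text
time_s: 9.8
position: [0.5023, 0.0649, 0.1346]
tool_rot: [0.008, 0.84, 0.543, 0.004]
contact_force: [-0.2, -1.1, 0.4]
finger_gap: 0.49
```

```bash
python3 go.py .504 .0645 .12; python3 snap.py w11;  python3 -c "
from h import *
from cell import bot
for n in('scene','side'):
    c=bot.read_camera(n);np.savez(f'pics/{n}1.npz',**c);cv2.imwrite(f'pics/{n}1.png',c['pixels'][...,::-1])
"
```

```text
[[0.5023, 0.0649, 0.1346], [0.5041, 0.0652, 0.1375], [0.5043, 0.0652, 0.1363], [0.5036, 0.0651, 0.1351], [0.5029, 0.065, 0.1342]]
t 10.0 pos [0.5034 0.0651 0.1356] std mm [0.72 0.1  1.22] z [ 0.0184 -0.0088 -0.9998] tiltstd [0.0018 0.0002] yaw 65.7 F [ 0.58 -0.4   0.45] gap 0.485 cm: [-0.03  0.04  1.56]
[0.50289215 0.06499011 0.13424995] [0.00848562 0.83987921 0.54268456 0.00493681] 10.0
```

View pics/w11.png

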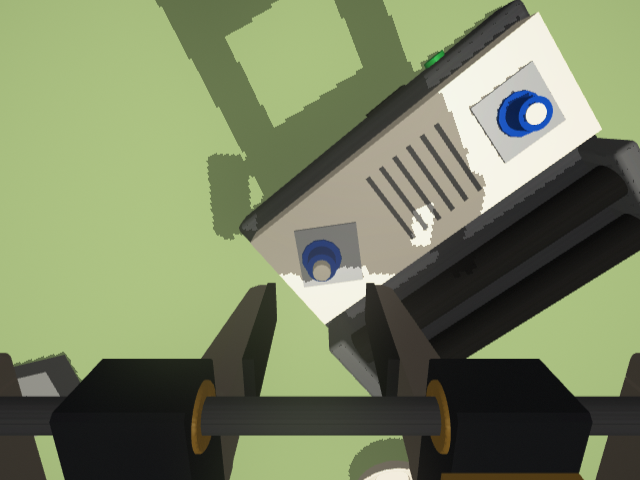

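The rivet stands in the boss at (322,260), pin up at (321,270), free of the fingers. I'll check its height and position before pressing.

```bash
python3 - <<'E'
from h import *
import json
s=json.load(open("pics/w11.json"));c=ld("pics/w11.npz");im=c["pixels"].astype(int)
R=im[...,0];m=np.zeros(R.shape,np.uint8);mm=(R>100)&(im[...,2]-R<20);m[255:283,308:335]=mm[255:283,308:335]
b=(im[...,2]-R>30);bb=np.zeros_like(m);bb[230:290,295:350]=b[230:290,295:350]
k=max(cv2.findContours(bb,0,1)[0],key=cv2.contourArea);h=cv2.convexHull(k);e=cv2.fitEllipse(h);print(cv2.boundingRect(k),e,"collar",onz(c,e[0],.059,s))
l=cv2.connectedComponentsWithStats(m);print(l[2],l[3])
u=(321.5,271)
print("pin",onz(c,u,.082,s),"depth pts",[dep(c,(x,y),s).round(4).tolist() for x,y in((321,271),(319,269),(324,273))], "collar depth",dep(c,(322,243),s),"boss",dep(c,(345,240),s))
cv2.imwrite("pics/w11z.png",cv2.resize(im[220:290,285:375,::-1].astype(np.uint8),None,fx=7,fy=7,interpolation=cv2.INTER_CUBIC))
E
```

```text
(302, 240, 40, 41) ((321.2759704589844, 259.4652099609375), (38.972198486328125, 40.99630355834961), 0.040417470037937164) collar [0.50342276 0.06503044 0.059     ]
[[     0      0    640    480 306798]
 [   308    260     27     23    402]] [[319.49783571 239.45639476]
 [321.15174129 272.77860697]]
pin [0.50190605 0.06582508 0.082     ] depth pts [[0.502, 0.0655, 0.0816], [0.5003, 0.0649, 0.0816], [0.5034, 0.0668, 0.0827]] collar depth [0.49339878 0.07004746 0.05876595] boss [0.49887953 0.08396062 0.05482835]
```

View pics/w11z.png

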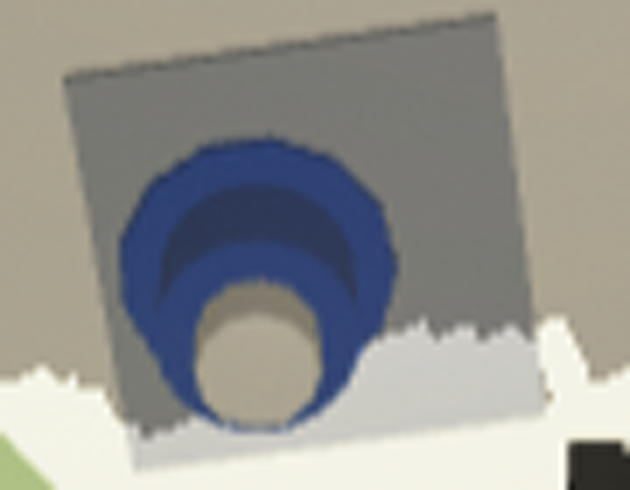

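The pin top (0.0816–0.0827) and collar top (0.0588) match a fully seated rivet. Close the fingers above it.

Emit:
{"op": "arm_command", "data": {"rows": [255,0,0,0,0,255,0,0,0,0,255,0,0,0,0,255,0,0,0,0,255,0,0,0,0]}}

```text
time_s: 10.65
position: [0.5009, 0.0647, 0.131]
tool_rot: [0.007, 0.84, 0.543, 0.002]
contact_force: [-0.3, -0.7, -0.4]
finger_gap: 0.079
```

```bash
python3 go.py .5022 .0657 .105
```

```text
[[0.5009, 0.0647, 0.131], [0.5008, 0.0647, 0.131], [0.5009, 0.0647, 0.1311], [0.5009, 0.0647, 0.1311], [0.5009, 0.0647, 0.1312]]
t 10.85 pos [0.5009 0.0647 0.1311] std mm [0.04 0.02 0.06] z [ 0.0114 -0.0097 -0.9999] tiltstd [0.0001 0.    ] yaw 65.7 F [ 0.13 -0.32 -0.14] gap 0.004 cm: [0.16 0.04 2.61]
```

Emit:
{"op": "arm_command", "data": {"rows": [255,0.1,0,1.2,0,255,0.1,0,0.9,0]}}

```text
time_s: 11.05
position: [0.503, 0.0665, 0.11]
tool_rot: [0.008, 0.84, 0.543, 0.003]
contact_force: [-0.5, -0.3, -0.7]
finger_gap: 0.002
```

```bash
python3 go.py .5022 .0657 .103; python3 snap.py w12
```

```text
[[0.503, 0.0665, 0.11], [0.5024, 0.0665, 0.1088], [0.5022, 0.0664, 0.1094], [0.5025, 0.0664, 0.1099], [0.5028, 0.0664, 0.1104]]
t 11.25 pos [0.5026 0.0664 0.1097] std mm [0.27 0.03 0.55] z [ 0.0129 -0.0095 -0.9999] tiltstd [0.0008 0.0001] yaw 65.7 F [-0.3   0.11 -0.38] gap 0.004 cm: [-0.08 -0.01  0.67]
[0.50277448 0.06639571 0.11038808] [0.00757439 0.8399004  0.54267987 0.00291667] 11.25
```

View pics/w12.png

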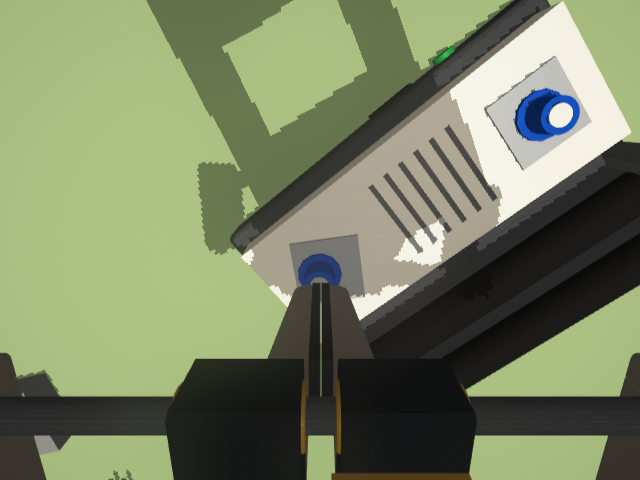

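The closed tips (321,285) line up over the pin and hub. Approach in small steps.

Emit:
{"op": "arm_command", "data": {"rows": [255,-0.1,0,0.5,0,255,0,0,0.2,0]}}

```text
time_s: 11.5
position: [0.5032, 0.0655, 0.1039]
tool_rot: [0.008, 0.84, 0.543, 0.004]
contact_force: [-0.0, -1.2, 0.4]
finger_gap: 0.005
```

```bash
python3 go.py .5022 .0657 .093 3
```

```text
[[0.5032, 0.0655, 0.1039], [0.5032, 0.0655, 0.1038], [0.5033, 0.0655, 0.104]]
t 11.6 pos [0.5032 0.0655 0.1039] std mm [0.03 0.02 0.07] z [ 0.015  -0.0093 -0.9998] tiltstd [0. 0.] yaw 65.7 F [ 0.09 -0.84 -0.12] gap 0.005 cm: [-0.02 -0.12  1.09]
```

Emit:
{"op": "arm_command", "data": {"rows": [255,0,-0.1,0.2,0,255,0,0,0.1,0]}}

```text
time_s: 11.8
position: [0.5026, 0.0659, 0.1012]
tool_rot: [0.008, 0.84, 0.543, 0.004]
contact_force: [-2.9, -0.2, 9.0]
finger_gap: 0.003
```

Emit:
{"op": "arm_command", "data": {"rows": [255,0,0,0.1,0]}}

```text
time_s: 11.9
position: [0.5026, 0.0659, 0.1006]
tool_rot: [0.008, 0.84, 0.543, 0.004]
contact_force: [-2.5, -1.0, 9.2]
finger_gap: 0.004
```

Emit:
{"op": "arm_command", "data": {"rows": [255,0,0,0.1,0]}}

```text
time_s: 12.0
position: [0.5026, 0.0659, 0.1001]
tool_rot: [0.008, 0.84, 0.543, 0.004]
contact_force: [-3.2, -0.5, 9.2]
finger_gap: 0.003
```

The pin slides at 9 N, about 0.5 mm per row. Keep going.

Emit:
{"op": "arm_command", "data": {"rows": [255,0,0,0.1,0,255,0,0,0.1,0,255,0,0,0.1,0,255,0,0,0.1,0,255,0,0,0.1,0,255,0,0,0.1,0]}}

```text
time_s: 12.6
position: [0.5026, 0.0659, 0.0976]
tool_rot: [0.008, 0.84, 0.543, 0.004]
contact_force: [-3.1, -0.1, 9.4]
finger_gap: 0.003
```

Emit:
{"op": "arm_command", "data": {"rows": [255,0,0,0.1,0,255,0,0,0.1,0,255,0,0,0.1,0]}}

```text
time_s: 12.9
position: [0.5025, 0.0659, 0.0964]
tool_rot: [0.008, 0.84, 0.543, 0.004]
contact_force: [-2.7, -1.1, 9.5]
finger_gap: 0.004
```

Emit:
{"op": "arm_command", "data": {"rows": [255,0,0,0.1,0,255,0,0,0.1,0,255,0,0,0.1,0,255,0,0,0.1,0]}}

```text
time_s: 13.3
position: [0.5025, 0.066, 0.0948]
tool_rot: [0.008, 0.84, 0.543, 0.004]
contact_force: [-3.1, 0.0, 9.1]
finger_gap: 0.0
```

Emit:
{"op": "arm_command", "data": {"rows": [255,0,0,0.1,0]}}

```text
time_s: 13.4
position: [0.5025, 0.0659, 0.0944]
tool_rot: [0.008, 0.84, 0.543, 0.004]
contact_force: [-3.3, -1.0, 9.3]
finger_gap: 0.006
```

Emit:
{"op": "arm_command", "data": {"rows": [255,0,0,0.1,0]}}

```text
time_s: 13.5
position: [0.5025, 0.066, 0.094]
tool_rot: [0.008, 0.84, 0.543, 0.004]
contact_force: [-1.9, 0.2, 9.0]
finger_gap: 0.004
```

Emit:
{"op": "arm_command", "data": {"rows": [255,0,0,0.1,0]}}

```text
time_s: 13.6
position: [0.5025, 0.0659, 0.0936]
tool_rot: [0.008, 0.84, 0.543, 0.004]
contact_force: [-3.3, -0.6, 10.0]
finger_gap: 0.006
```

Emit:
{"op": "arm_command", "data": {"rows": [255,0,0,0.1,0]}}

```text
time_s: 13.7
position: [0.5026, 0.0659, 0.0933]
tool_rot: [0.009, 0.84, 0.543, 0.005]
contact_force: [-5.7, -0.2, 15.6]
finger_gap: 0.0
```

Force rises at z 0.0933, 7.9 mm below first contact, so the pin is at its stop. Lift off straight up and look.

Emit:
{"op": "arm_command", "data": {"rows": [255,0,0,-0.5,0,255,0,0,-1.5,0,255,0,0,-3,0,255,0,0,-3,0,130,0,0,0,0,130,0,0,0,0,130,0,0,0,0]}}

```text
time_s: 14.4
position: [0.5006, 0.0668, 0.176]
tool_rot: [0.008, 0.84, 0.543, 0.004]
contact_force: [-0.6, 0.7, 0.6]
finger_gap: 0.24
```

```bash
python3 go.py .5022 .0657 .15; python3 snap.py w13; python3 - <<'E'
from h import *
import json
from cell import bot
s=json.load(open("pics/w13.json"));c=ld("pics/w13.npz");im=c["pixels"].astype(int)
R=im[...,0];b=(im[...,2]-R>30)
bb=np.zeros_like(b,np.uint8);bb[190:290,270:370]=b[190:290,270:370]
k=max(cv2.findContours(bb,0,1)[0],key=cv2.contourArea);e=cv2.fitEllipse(cv2.convexHull(k));x,y,w,h=cv2.boundingRect(k);print((x,y,w,h),"collar",onz(c,e[0],.059,s))
u=proj(c,[.5025,.0652,.074],s);print("hub top px",u,dep(c,u,s),dep(c,(u[0]+3,u[1]),s),"far collar",dep(c,((2*x+w)/2,y+4),s))
cv2.imwrite("pics/w13z.png",cv2.resize(im[y-30:y+h+30,x-40:x+w+40,::-1].astype(np.uint8),None,fx=5,fy=5,interpolation=cv2.INTER_CUBIC))
for n in("scene","side"):
    d=bot.read_camera(n);cv2.imwrite(f"pics/{n}2.png",d["pixels"][...,::-1])
E
```

```text
[[0.5006, 0.0668, 0.176], [0.5003, 0.0667, 0.1756], [0.5002, 0.0667, 0.1755], [0.5001, 0.0667, 0.1754], [0.5002, 0.0667, 0.1755]]
t 14.6 pos [0.5003 0.0667 0.1756] std mm [0.18 0.04 0.22] z [ 0.0153 -0.0096 -0.9998] tiltstd [0.0006 0.0001] yaw 65.8 F [-0.09 -0.02 -0.12] gap 0.416 cm: [-0.01  0.17  2.56]
[0.50018653 0.06667865 0.17546799] [0.00809967 0.83978146 0.54285234 0.00358189] 14.6
(305, 227, 33, 36) collar [0.50341342 0.0652059  0.059     ]
hub top px [320.58022197 249.35571446] [0.50241791 0.0652376  0.07425266] [0.5032543  0.06721815 0.07438795] far collar [0.4942296  0.06963784 0.05948828]
```

View pics/w13z.png

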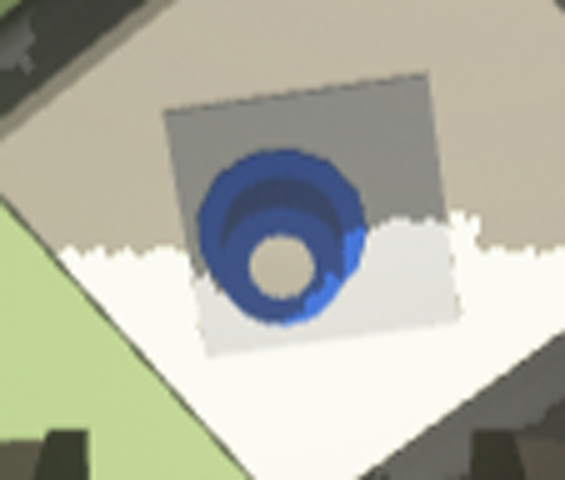

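View pics/scene2.png

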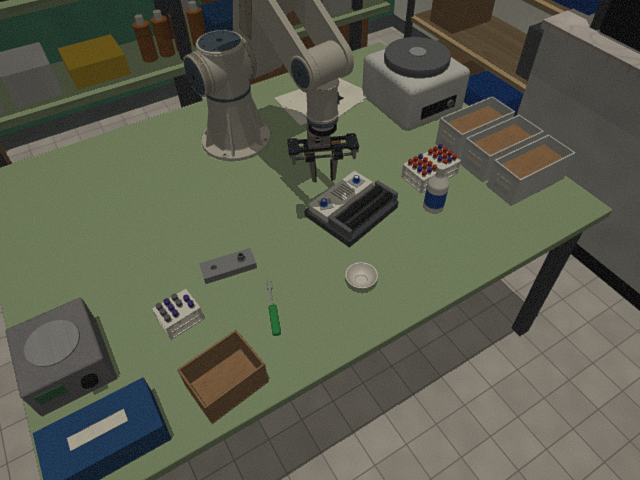

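The pin is now level with the hub top (0.0743 measured, 0.074 expected) and the collar is down on the boss. The rest of the scene is unchanged and the arm is clear, so I'll hand in.

```bash
python3 -c "
from cell import bot
print(bot.finish_job(), bot.get_state()['time_s'])"
```

```text
the job is handed in; nothing more can be done
the job is handed in; nothing more can be done
```

The fresh rivet is seated in the empty boss with its pin pushed flush, and the job is handed in. The hand-in gave no verdict, so the result rests on my own checks below.

- **Seating:** I gripped the rivet by its hub, carried it over, and lowered it into the hole I had found in the wrist images. The collar landed with a wrist force of about 21 N. After release, the collar top measured 58.8 mm (59 mm expected) and the pin top about 82 mm, so the pin was still up.
- **Locking:** With the fingers shut, I pressed the pin down. It slid at about 9 N over 7.9 mm and reached its stop at about 16 N.
- **Last checks:** The pin and hub top measured 74.3 mm against 74 mm for flush, and the collar top about 59.5 mm. The rivet is about 6 mm from the boss centre. The tool was clear of everything at a height of 0.175 m, and the last camera pictures showed the other objects where they had been.
- **Small disagreements:** The hole position differed by up to about 1.5 mm between wrist views. The tool leaned up to 0.04 rad while gripping, but the rivet stood upright in the picture taken after release.

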